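# Snug the adjustable spanner and tighten the display turntable's bearing nut

### The arm

A 6-joint arm with a two-finger parallel gripper is mounted at the origin on the work surface. World frame = base frame: x ahead of the robot, y to its left, z up, the work surface at z = 0. Lengths are in m, angles in rad, forces in N, time in s.
With the tool pointing down it reaches from about 0.425 to 0.95 m from the base axis. Payload 3.5 kg.
Tool frame: the origin (TCP) lies midway between the tips of the shut fingers; the grasp point (between the pads) lies 19 mm behind it; z points along the fingers, y is the direction in which the jaws open and shut (so a half turn about z gives the same grasp; the last joint's range is limited). The gripper opens to 85 mm and grips with 20 to 120 N. Pads are 22 mm wide; open, the fingers measure 114 mm over their backs; the gripper's body (76 mm by 85 mm) begins 54 mm behind the grasp point. The pads swing forward as they close: fully open they stand 13 mm farther back than shut.
Start: joints at [-1.321, 0.286, 1.577, -0, 1.279, -0.15], TCP at [0.263, -0.622, 0.231] pointing down, gripper open.
Joint ranges: [-2.77, 2.77], [-0.9, 2.22], [0.21, 2.48], [-1.53, 4.67], [0.24, 2.81], [-2.84, 2.84]. Speed limits (rad/s): [2.79, 2.79, 3.14, 3.14, 3.14, 3.14].

### API

Orientations are given as a unit quaternion [x, y, z, w].
In Python, from plant import ctrl gives the robot as it stands. The module is installed in compiled form; this text tells all that it offers.
- The arm moves only by the tool play_rows, never from a script. Its argument "increments" is text: rows parted by semicolons, each of 4 numbers parted by spaces: the shift along the tool's x, y, z in m, then the turn about the tool's z in rad. In form: dx dy dz roll; .... A call has 1 to 5 rows; each row is the pose to reach, as a shift and turn from the pose commanded when the call began, along the tool's axes at that moment; what a row does not reach only later rows make up. A row lasts 1/8 s, in which the tool goes at most 62.5 mm and 10.7 degrees, less where a joint would pass 70% of its speed; a pose out of reach is approached as far as the arm can. A call with a gripper value outside its range is refused whole. "gripper" is the finger opening in m, from 0 to 0.0854, set as the call begins (left out, the last holds). The fingers move at their own pace and stop on an object; "newtons" is the grip in N (left out, the last holds). Time passes only in rows, so rows that repeat a pose let the fingers close. It gives the time, the measured TCP pose, the force and the opening at its end, in the units of the state.
- ctrl.get_state(): the state, without advancing time (a new reading comes with each control period).
- ctrl.read_camera(name): name is "scene" or "top" or "wrist"; returns the picture (384x512x3 uint8, red, green, blue); there is no depth.
- ctrl.camera_model(name): a dict with "fov_y" (degrees; the focal length in pixels is half the picture's height over the tangent of half this angle, whatever the lens; pixels are square), "cx", "cy" (the principal point, pixels), "rvec" (rotation vector, rad) and "tvec" (3), from world to camera coordinates, as OpenCV has them. Camera axes: x right, y down, z forward; pixel columns grow to the right and rows downward; lengths in m; the calibration is good to about 2 mm. A picture is of the moment at which its call begins: read the wrist's pose just before it. camera_model takes no time and is no camera call; for the wrist camera it gives the pose at the moment of the call.
- ctrl.sign_off(): hands the job in, once; it reports no verdict.
The state is a dict: "time": time; "qpos": joint angles; "dq": joint speeds; "joint_efforts": joint torques, N m; "eef_pos": TCP position; "tcp_rot": TCP orientation; "contact_force": force on the tool from outside, world axes, zero at the start; "wrist_torque": the same for the moment, N m; "opening": opening from 0.0 (shut) to 1.0 (fully open).
Only numpy, scipy, OpenCV 4.12 (cv2) and the standard library are available. Lean on these libraries where they do the work, as an engineer would, in place of code of your own. Each camera call takes 0.05 s, during which the arm holds its last target.

### The job

The tobacconist's turntable wobbles: the adjustable spanner already sits around its square brass bearing nut, but its jaws are wide open. First roll the spanner's worm by pushing its thumb tab over towards the nut until the jaws just fit the nut, then swing the spanner's handle clockwise (seen from above) so that the nut turns by 45 degrees, and let go with the jaws still snug on it.

Things in the scene. Friction and masses are not known exactly. Their poses are not given: they have to be found in the camera images.
- nut_top (a point): Centre of the top face of the square brass nut: 36 mm wide, 16 thick, top 66 mm above the counter, a 22 mm steel stub rising 7 mm more. It sits amid the fixed wooden turntable (400 mm across, top 35 mm above the counter), turns only about its vertical axis at about 0.35 N m and stays where left. Loose goods stand on the side away from the handle, off its clockwise path.
- spanner_grip (a point): Grip point inside the spanner's handle, 155 mm from the nut's axis, 58 mm above the counter; x axis towards the nut, z up. Flat bar 22 mm wide, 51 to 65 mm above the counter, on a line from the nut's axis, 104 to 220 mm out. The spanner is captive: it only pivots about the nut's axis, lightly, and slips round the nut while open. The worm's level axle crosses that line 70 mm out, 62 mm up.
- worm (a joint): Roll of the worm, rad: starts 0 to 0.3, grows as its tab is pushed to the nut; both jaws close 6.6 mm per rad, from 8 mm clear of the nut at 0 to touching at about 1.2. Tab: steel paddle 22 mm wide, 6 thick, its end 52 mm from the axle, leaning 0.6 rad to the handle at 0, upright at 0.6. Needs 0.25 N m (5 to 12 N), stays where left. Cheeks beside it rise 71 mm above the counter.
- nut (a joint): Angle by which the nut has been turned clockwise seen from above, rad, 0 at the start. It is to finish at 0.785 (45 degrees).

How it is judged:
By the outcome, as a careful person would: the job done as asked, in the order asked, and still so for the second after the job is handed in, with the robot touching nothing.
It also fails if it takes over 51 s, if anything falls off the work surface, if the arm or the gripper's body presses on something with over 40 N, if the wrist force passes 120 N, or if a joint passes its speed limit or range.

## Working session

There is one attempt and no reset: what is moved stays moved. The work goes in short steps, Python scripts to look and compute and a tool call to move; the robot and the scene stay as the last step left them, time stands still between calls to the robot, and variables do not carry over. Pictures are saved under pics/ and viewed, and the job is handed in when it is done.

Besides the shell and the picture viewer there is one more tool, called after "Request:" in YAML: its name, and indented under it one key for each argument. play_rows: Moves the arm, as the interface text tells. Its arguments: {"type":"object","properties":{"increments":{"type":"string"},"gripper":{"type":"number"},"newtons":{"type":"number"}},"required":["increments"]}

```bash
mkdir -p pics; python3 - <<'E'
from plant import ctrl
import cv2
s=ctrl.get_state();print(s)
for n in("scene","top","wrist"):
    m=ctrl.camera_model(n);print(n,m)
    cv2.imwrite(f"pics/{n}0.png",ctrl.read_camera(n)[:,:,::-1])
E
```

```text
{'time': 0.0, 'qpos': array([-1.32103290e+00,  2.87151936e-01,  1.57819298e+00,  7.92512669e-06,
        1.27859025e+00, -1.49997655e-01]), 'dq': array([ 0.00119179, -0.00147573, -0.00027799,  0.0004017 ,  0.00199211,
       -0.00021215]), 'joint_efforts': array([-1.14955412e-03, -4.05985129e+01, -2.92625892e+01, -1.99115793e-04,
        5.89300660e-03,  8.45269348e-07]), 'eef_pos': array([ 0.26257408, -0.62111834,  0.22994768]), 'tcp_rot': array([ 9.80089859e-01,  1.98550991e-01, -5.46128538e-05, -1.16998798e-03]), 'contact_force': array([-0.48370302,  0.58857276,  0.09000099]), 'wrist_torque': array([0.00049809, 0.05068499, 0.010851  ]), 'opening': 1.0015923603738692}
scene {'fov_y': 47.72241356934504, 'cx': 249.8293026724503, 'cy': 189.71060191352612, 'rvec': array([ 2.35708101,  0.74759151, -0.27034145]), 'tvec': array([-0.49414809, -0.21517576,  0.94556198])}
top {'fov_y': 54.6019332351307, 'cx': 251.9000902869048, 'cy': 198.95316864588344, 'rvec': array([ 2.12193959, -2.17757143,  0.09476903]), 'tvec': array([-0.00469479,  0.58245542,  0.67106138])}
wrist {'fov_y': 71.0080885791802, 'cx': 257.59773240097525, 'cy': 192.53305247399877, 'rvec': array([-2.4309274 ,  1.61008505,  0.21674802]), 'tvec': array([-0.67343056, -0.03464187,  0.37874539])}
```

View pics/scene0.png

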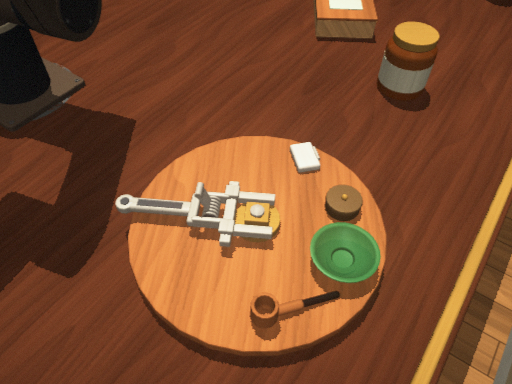

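View pics/top0.png

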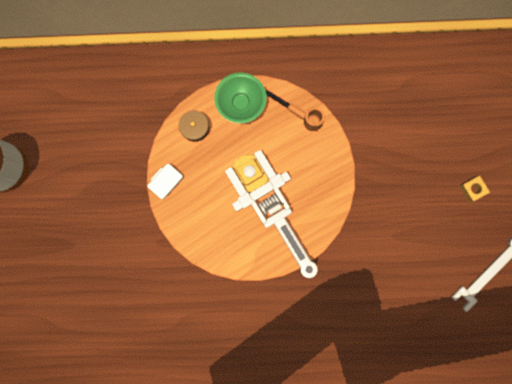

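View pics/wrist0.png

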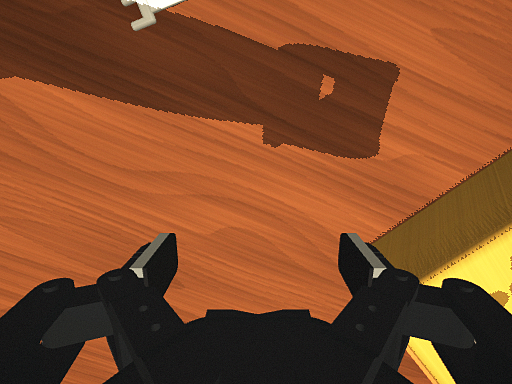

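The scene view shows the spanner's tab near (200,197), the nut near (257,212) and the handle ring at (124,203). In the top view the stub is at about (249,172) and the ring at (309,270). I'll measure from enlarged crops.

```bash
cat > h.py <<'E'
import numpy as np,cv2
from plant import ctrl
def cam(n,m=None):
    m=m or ctrl.camera_model(n)
    f=192/np.tan(np.radians(m["fov_y"])/2)
    R=cv2.Rodrigues(np.array(m["rvec"]))[0];t=np.array(m["tvec"])
    return f,m["cx"],m["cy"],R,t
def ray(c,u,v):
    f,cx,cy,R,t=c
    o=-R.T@t; d=R.T@np.array([(u-cx)/f,(v-cy)/f,1]); return o,d/np.linalg.norm(d)
def plane(c,u,v,z):
    o,d=ray(c,u,v); return o+d*(z-o[2])/d[2]
def tri(rs):
    A=np.zeros((3,3));b=np.zeros(3)
    for o,d in rs:
        P=np.eye(3)-np.outer(d,d);A+=P;b+=P@o
    p=np.linalg.solve(A,b); return p,[np.linalg.norm((np.eye(3)-np.outer(d,d))@(p-o)) for o,d in rs]
def proj(c,p):
    f,cx,cy,R,t=c; q=R@np.array(p)+t; return np.array([cx+f*q[0]/q[2],cy+f*q[1]/q[2]])
def crop(img,x0,y0,w,h,k,fn):
    cv2.imwrite(fn,cv2.resize(img[y0:y0+h,x0:x0+w,::-1],None,fx=k,fy=k,interpolation=cv2.INTER_CUBIC))
E
python3 - <<'E'
from h import *
crop(cv2.imread("pics/top0.png")[:,:,::-1],215,140,110,145,4,"pics/tc.png")
crop(cv2.imread("pics/scene0.png")[:,:,::-1],110,170,180,80,4,"pics/sc.png")
E
```

```text
(no output)
```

View pics/tc.png

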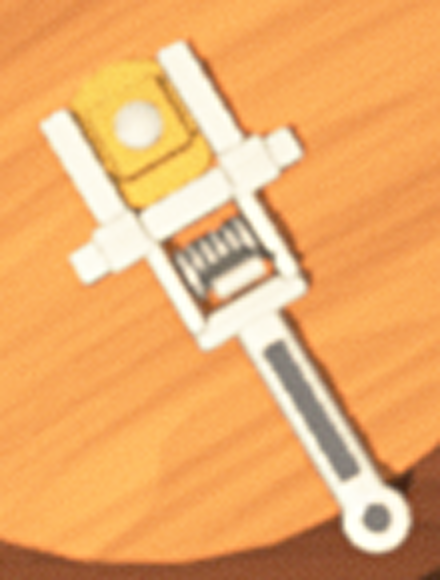

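View pics/sc.png

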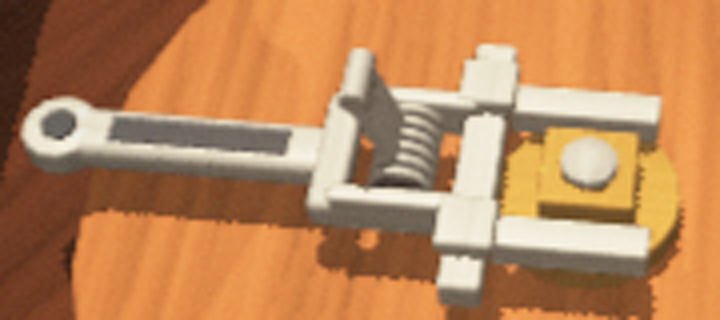

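```bash
python3 - <<'E'
from h import *
T=cam("top");S=cam("scene")
P={}
for n,a,b in [("stub",(249.4,170.8),(256.8,209.8)),("ring",(308.8,269.1),(124.3,200.8)),("tab",(275,208.7),(198,189.5))]:
    p,e=tri([ray(T,*a),ray(S,*b)]);P[n]=p;print(n,p.round(4),np.round(e,4))
d=P["ring"]-P["stub"];print("len",np.linalg.norm(d[:2]),"ang",np.arctan2(d[1],d[0]))
# plane version
a=plane(T,249.4,170.8,.073);b=plane(T,308.8,269.1,.065);d=b-a;print(a,b,np.linalg.norm(d[:2]),np.arctan2(d[1],d[0]))
a=plane(S,256.8,209.8,.073);b=plane(S,124.3,200.8,.065);d=b-a;print(a,b,np.linalg.norm(d[:2]),np.arctan2(d[1],d[0]))
E
```

```text
stub [ 0.6294 -0.0171  0.0713] [0.0005 0.0005]
ring [ 0.4517 -0.1173  0.0673] [0.0002 0.0002]
tab [ 0.5559 -0.0599  0.1103] [0.0002 0.0002]
len 0.20406103286285324 ang -2.6279934626265034
[ 0.62871166 -0.01749662  0.073     ] [ 0.4513704  -0.11777902  0.065     ] 0.20373140010568105 -2.626944620236633
[ 0.63042553 -0.01775995  0.073     ] [ 0.45010935 -0.11624506  0.065     ] 0.20545861508434332 -2.6416868941970595
```

```bash
cat >> h.py <<'E'
from scipy.spatial.transform import Rotation as Ro
N=np.array([.6294,-.0173]);PHI=-2.63
def go(xyz,heading=None,s=None):
    s=s or ctrl.get_state(); R=Ro.from_quat(s["tcp_rot"]).as_matrix()
    h=np.arctan2(R[1,0],R[0,0]); d=R.T@(np.array(xyz)-s["eef_pos"])
    print("t",s["time"],"eef",s["eef_pos"].round(4),"head",round(h,4),"tilt",R[2,2].round(5),"F",s["contact_force"].round(1))
    print("shift tool",d.round(4),"roll",None if heading is None else round(h-heading,4))
def out(r,z,phi=None,lat=0):
    phi=PHI if phi is None else phi
    return np.array([N[0]+r*np.cos(phi)-lat*np.sin(phi),N[1]+r*np.sin(phi)+lat*np.cos(phi),z])
E
python3 - <<'E'
from h import *
c=cam("wrist");s=ctrl.get_state();R=Ro.from_quat(s["tcp_rot"]).as_matrix()
print("cam in tool",R.T@(-c[3].T@c[4]-s["eef_pos"]),"axis in tool",R.T@c[3][2])
go(out(.14,.20),PHI+np.pi)
E
```

```text
cam in tool [ 0.06547469 -0.00024979 -0.14271489] axis in tool [-2.60654097e-01 -4.82901853e-04  9.65432136e-01]
t 0.15 eef [ 0.2626 -0.6212  0.2302] head 0.3998 tilt -1.0 F [-1.  -0.7 -0.2]
shift tool [ 0.4338 -0.3979  0.0311] roll -0.1118
```

Request:
play_rows:
  increments: "0.04 -0.037 0 -0.02; 0.08 -0.075 0.003 -0.04; 0.12 -0.112 0.006 -0.06; 0.16 -0.15 0.01 -0.08; 0.2 -0.187 0.014 -0.1118"
  gripper: 0

```text
time: 0.78
eef_pos: [0.3745, -0.3698, 0.2169]
tcp_rot: [0.967, 0.253, 0.0, -0.0]
contact_force: [0.3, 0.3, 0.4]
opening: 0.005
```

```bash
python3 - <<'E'
from h import *
go(out(.14,.20),PHI+np.pi)
E
```

```text
t 0.775 eef [ 0.3745 -0.3698  0.2169] head 0.5122 tilt -1.0 F [0.3 0.3 0.4]
shift tool [ 0.2549 -0.1824  0.017 ] roll 0.0006
```

Request:
play_rows:
  increments: "0.045 -0.033 0 0; 0.09 -0.066 0 0; 0.14 -0.1 0.005 0; 0.19 -0.136 0.01 0; 0.235 -0.168 0.015 0"

```text
time: 1.4
eef_pos: [0.4973, -0.108, 0.2021]
tcp_rot: [0.967, 0.253, 0.0, 0.0]
contact_force: [0.2, -1.2, -0.1]
opening: -0.004
```

Request:
play_rows:
  increments: "0.02 -0.0145 0.002 0; 0.02 -0.0145 0.002 0"

```text
time: 1.65
eef_pos: [0.5072, -0.0861, 0.1998]
tcp_rot: [0.967, 0.255, -0.0, -0.0]
contact_force: [-0.2, -1.0, -0.6]
opening: 0.003
```

```bash
python3 - <<'E'
from h import *
go(out(.14,.20),PHI+np.pi)
c=cam("wrist");np.save("w1.npy",np.array([1]))
import pickle;pickle.dump(c,open("w1.pkl","wb"))
im=ctrl.read_camera("wrist");cv2.imwrite("pics/w1.png",im[:,:,::-1])
for n,p in [("nut",out(0,.066)),("ring",out(.204,.065)),("tab",out(.085,.112))]: print(n,proj(c,p).round(1))
E
```

```text
t 1.65 eef [ 0.5072 -0.0861  0.1998] head 0.515 tilt -1.0 F [-0.2 -1.  -0.6]
shift tool [ 0.0002 -0.0001 -0.0002] roll 0.0034
nut [258.7  35.6]
ring [257.7 239.3]
tab [258.3 132.6]
```

View pics/w1.png

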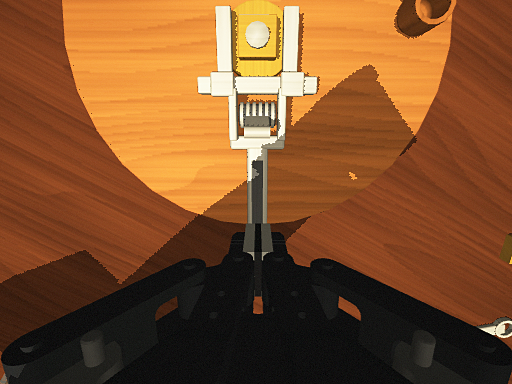

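Request:
play_rows:
  increments: "0.003 0 0.03 0.003; 0.006 0 0.06 0.003; 0.01 0 0.09 0.003; 0.01 0 0.112 0.003; 0.01 0 0.112 0.003"

```text
time: 2.33
eef_pos: [0.514, -0.0835, 0.0864]
tcp_rot: [0.968, 0.251, -0.002, -0.001]
contact_force: [0.9, -0.9, -0.3]
opening: 0.001
```

```bash
python3 - <<'E'
from h import *
go(out(.13,.088),PHI+np.pi)
c=cam("wrist")
im=ctrl.read_camera("wrist");cv2.imwrite("pics/w2.png",im[:,:,::-1])
im=ctrl.read_camera("scene");crop(im,110,150,180,100,4,"pics/s2.png")
import pickle;c1=pickle.load(open("w1.pkl","rb"))
print(proj(c,out(.085,.112)))
E
```

```text
t 2.325 eef [ 0.514  -0.0835  0.0864] head 0.5068 tilt -0.99999 F [ 0.9 -0.9 -0.3]
shift tool [ 0.003  -0.0013 -0.0016] roll -0.0048
[254.82665482 161.68042742]
```

View pics/w2.png

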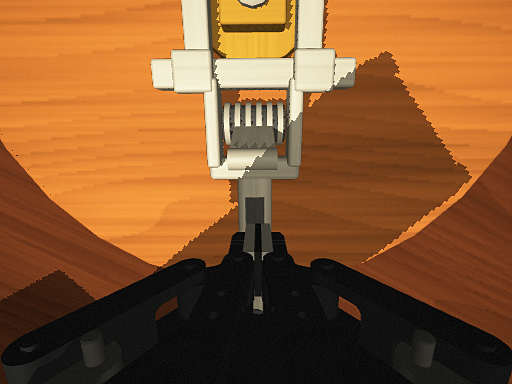

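View pics/s2.png

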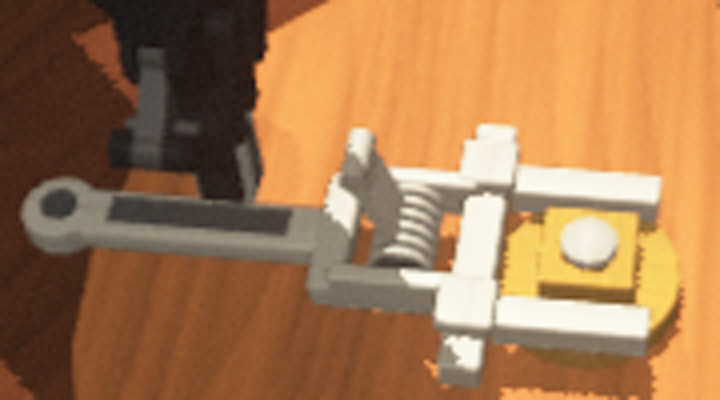

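Request:
play_rows:
  increments: "0.007 -0.001 -0.0015 -0.004; 0.014 -0.001 -0.0015 -0.004; 0.021 -0.001 -0.0015 -0.004; 0.028 -0.001 -0.0015 -0.004; 0.035 -0.001 -0.0015 -0.004"

```text
time: 3.05
eef_pos: [0.5453, -0.0651, 0.09]
tcp_rot: [0.967, 0.254, -0.002, 0.0]
contact_force: [-5.6, -3.1, 4.8]
opening: -0.001
```

Request:
play_rows:
  increments: "0.003 0 0 0; 0.006 0 0 0; 0.009 0 0 0; 0.012 0 0 0; 0.015 0 0 0"

```text
time: 3.68
eef_pos: [0.5587, -0.0578, 0.0899]
tcp_rot: [0.967, 0.254, -0.001, 0.0]
contact_force: [-4.4, -2.1, 3.2]
opening: 0.002
```

```bash
python3 - <<'E'
from h import *
go(out(.067,.088),PHI+np.pi)
im=ctrl.read_camera("wrist");cv2.imwrite("pics/w3.png",im[:,:,::-1])
im=ctrl.read_camera("scene");crop(im,110,150,180,100,4,"pics/s3.png")
E
```

```text
t 3.675 eef [ 0.5587 -0.0578  0.0899] head 0.513 tilt -1.0 F [-4.4 -2.1  3.2]
shift tool [ 0.0145 -0.0007  0.0019] roll 0.0014
```

View pics/w3.png

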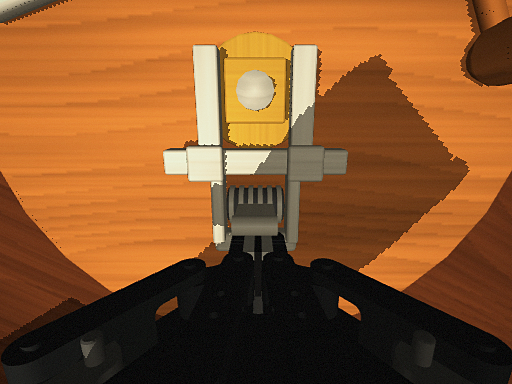

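View pics/s3.png

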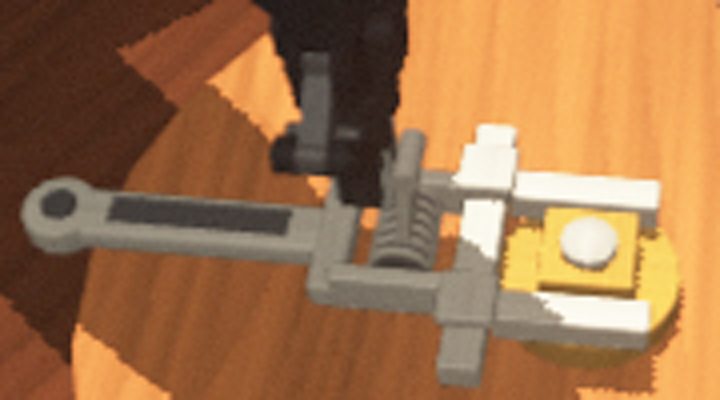

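Request:
play_rows:
  increments: "0.002 -0.0007 0.001 0; 0.004 -0.0007 0.001 0; 0.006 -0.0007 0.001 0; 0.008 -0.0007 0.001 0; 0.009 -0.0007 0.001 0"

```text
time: 4.4
eef_pos: [0.5658, -0.0532, 0.0883]
tcp_rot: [0.967, 0.254, -0.001, 0.0]
contact_force: [-5.6, -5.1, 2.9]
opening: -0.001
```

```bash
python3 - <<'E'
from h import *
go(out(.067,.088),PHI+np.pi)
im=ctrl.read_camera("wrist");crop(im,160,20,200,240,3,"pics/w4.png")
E
```

```text
t 4.4 eef [ 0.5658 -0.0532  0.0883] head 0.5132 tilt -1.0 F [-5.6 -5.1  2.9]
shift tool [ 0.006  -0.0001  0.0003] roll 0.0016
```

View pics/w4.png

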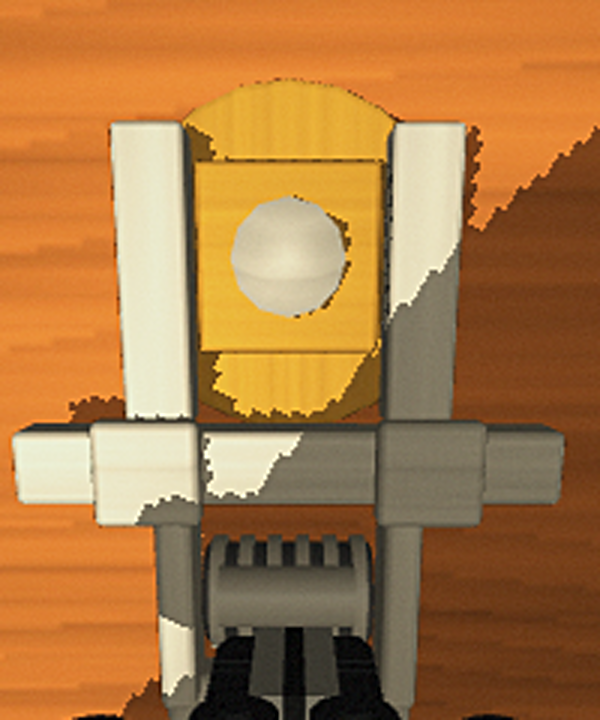

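The jaws are centred, with about 1 mm clear on each side of the nut. I'll keep pushing in small steps.

Request:
play_rows:
  increments: "0.001 0 0 0; 0.002 0 0 0; 0.003 0 0 0; 0.004 0 0 0; 0.004 0 0 0"

```text
time: 5.08
eef_pos: [0.5684, -0.0511, 0.0874]
tcp_rot: [0.967, 0.254, -0.002, 0.0]
contact_force: [-5.2, -4.3, 0.2]
opening: -0.001
```

Request:
play_rows:
  increments: "0.0008 0 0 0; 0.0016 0 0 0; 0.0016 0 0 0"

```text
time: 5.45
eef_pos: [0.5694, -0.0504, 0.087]
tcp_rot: [0.967, 0.254, -0.003, -0.0]
contact_force: [-6.0, -6.0, -0.6]
opening: 0.003
```

```bash
python3 - <<'E'
from h import *
go(out(.067,.088),PHI+np.pi)
im=ctrl.read_camera("wrist");crop(im,160,20,200,240,3,"pics/w5.png")
E
```

```text
t 5.45 eef [ 0.5694 -0.0504  0.087 ] head 0.5133 tilt -0.99998 F [-6.  -6.  -0.6]
shift tool [ 0.0015  0.0005 -0.001 ] roll 0.0017
```

View pics/w5.png

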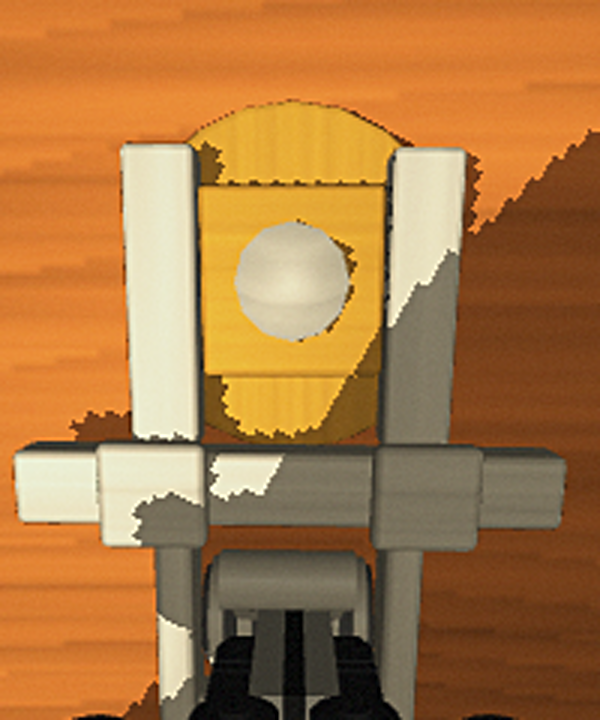

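Request:
play_rows:
  increments: "0.0007 0 0 0; 0.0014 0 0 0; 0.002 0 0 0; 0.002 0 0 0"

```text
time: 6.0
eef_pos: [0.5709, -0.0492, 0.0869]
tcp_rot: [0.967, 0.254, -0.003, -0.0]
contact_force: [-5.8, -5.1, -1.0]
opening: 0.003
```

Request:
play_rows:
  increments: "0.0007 0 0 0; 0.0014 0 0 0; 0.002 0 0 0; 0.002 0 0 0"

```text
time: 6.5
eef_pos: [0.5723, -0.0482, 0.0867]
tcp_rot: [0.967, 0.254, -0.004, -0.001]
contact_force: [-6.4, -4.0, -0.6]
opening: 0.001
```

```bash
python3 - <<'E'
from h import *
go(out(.067,.088),PHI+np.pi)
im=ctrl.read_camera("wrist");crop(im,160,20,200,240,3,"pics/w6.png")
E
```

```text
t 6.5 eef [ 0.5723 -0.0482  0.0867] head 0.5134 tilt -0.99997 F [-6.4 -4.  -0.6]
shift tool [-0.0021  0.001  -0.0012] roll 0.0018
```

View pics/w6.png

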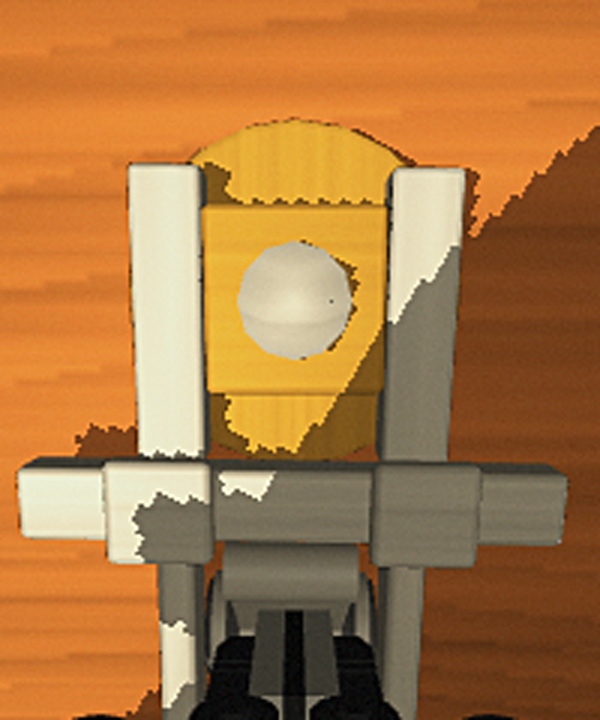

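Request:
play_rows:
  increments: "0.0006 0 0 0; 0.0012 0 0 0; 0.0018 0 0 0; 0.0018 0 0 0"

```text
time: 7.05
eef_pos: [0.5729, -0.0478, 0.0864]
tcp_rot: [0.967, 0.254, -0.005, -0.0]
contact_force: [-9.8, -6.5, -0.3]
opening: -0.002
```

Request:
play_rows:
  increments: "0.0006 0 0 0; 0.0012 0 0 0; 0.0018 0 0 0; 0.0018 0 0 0"

```text
time: 7.55
eef_pos: [0.5735, -0.0476, 0.0861]
tcp_rot: [0.967, 0.254, -0.007, -0.0]
contact_force: [-11.0, -7.6, 0.6]
opening: 0.0
```

```bash
python3 - <<'E'
from h import *
go(out(.067,.088),PHI+np.pi)
im=ctrl.read_camera("wrist");crop(im,160,20,200,240,3,"pics/w7.png")
E
```

```text
t 7.55 eef [ 0.5735 -0.0476  0.0861] head 0.5144 tilt -0.99991 F [-11.   -7.6   0.6]
shift tool [-0.0034  0.0009 -0.0019] roll 0.0028
```

View pics/w7.png

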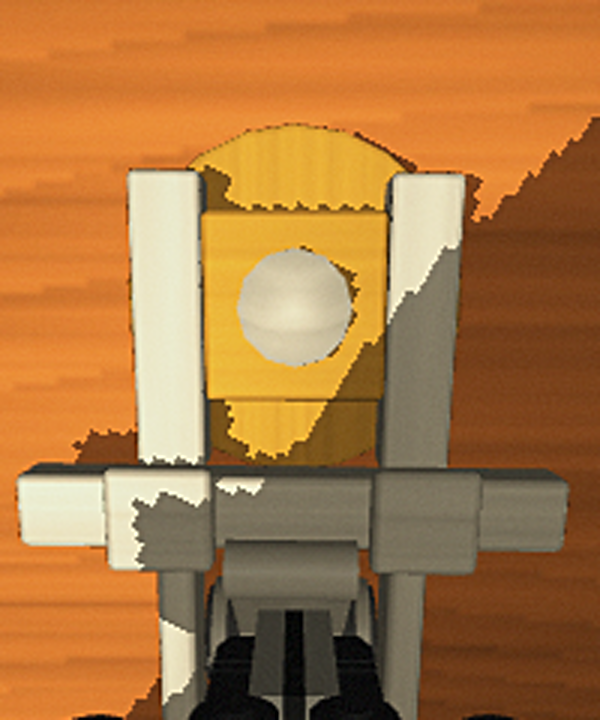

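Request:
play_rows:
  increments: "0.0007 0 0 0; 0.0014 0 0 0; 0.0014 0 0 0"

```text
time: 7.98
eef_pos: [0.5739, -0.0474, 0.0859]
tcp_rot: [0.967, 0.255, -0.008, -0.0]
contact_force: [-12.2, -10.0, 2.1]
opening: 0.001
```

Request:
play_rows:
  increments: "0.0007 0 0 0; 0.0014 0 0 0; 0.0014 0 0 0"

```text
time: 8.35
eef_pos: [0.5743, -0.0472, 0.0856]
tcp_rot: [0.967, 0.255, -0.009, 0.0]
contact_force: [-14.6, -11.4, 1.7]
opening: 0.003
```

Request:
play_rows:
  increments: "-0.015 0 0 0; -0.03 0 0 0; -0.05 0 -0.02 0; -0.075 0 -0.05 0; -0.095 0 -0.07 0"

```text
time: 8.98
eef_pos: [0.4978, -0.0914, 0.1605]
tcp_rot: [0.967, 0.253, 0.002, 0.001]
contact_force: [-0.3, -0.6, -0.6]
opening: 0.002
```

Request:
play_rows:
  increments: "0 0 0 0; 0 0 0 0"
  gripper: 0.06

```text
time: 9.22
eef_pos: [0.4978, -0.0908, 0.1584]
tcp_rot: [0.967, 0.253, 0.0, -0.0]
contact_force: [-0.3, -0.7, -0.9]
opening: 0.417
```

```bash
python3 - <<'E'
from h import *
go(out(.155,.041),PHI+np.pi)
c=cam("wrist")
im=ctrl.read_camera("wrist");cv2.imwrite("pics/w8.png",im[:,:,::-1])
for n,p in [("nut",out(0,.073)),("h120",out(.120,.065)),("h150",out(.15,.065))]: print(n,proj(c,p).round(1))
im=ctrl.read_camera("scene");crop(im,110,150,180,100,4,"pics/s8.png")
im=ctrl.read_camera("top");crop(im,215,140,110,145,4,"pics/t8.png")
E
```

```text
t 9.225 eef [ 0.4978 -0.0908  0.1584] head 0.5125 tilt -1.0 F [-0.3 -0.7 -0.9]
shift tool [-0.0044  0.0003  0.1174] roll 0.0009
nut [2.589e+02 1.000e-01]
h120 [258.5 160.9]
h150 [258.4 193.8]
```

View pics/w8.png

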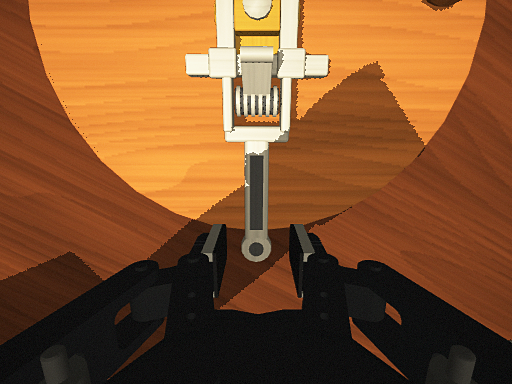

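View pics/s8.png

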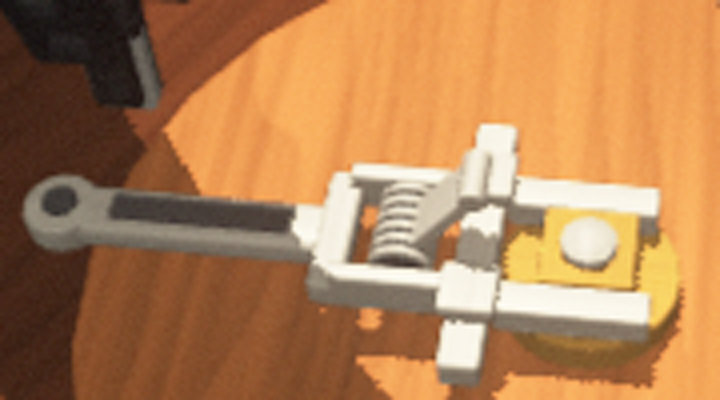

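View pics/t8.png

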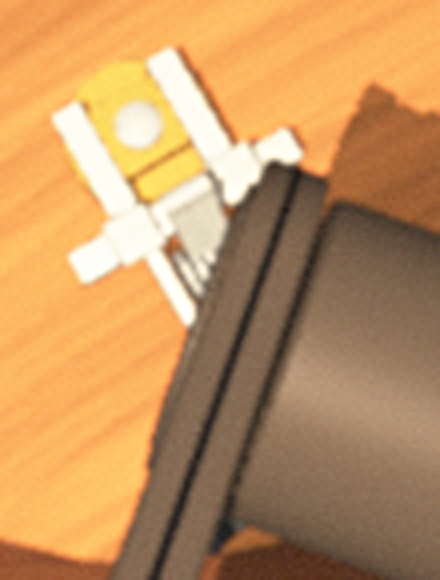

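Request:
play_rows:
  increments: "-0.002 0 0.03 0; -0.004 0 0.06 0; -0.004 0 0.09 0; -0.004 0 0.115 0; -0.004 0 0.115 0"

```text
time: 10.0
eef_pos: [0.4922, -0.092, 0.0409]
tcp_rot: [0.967, 0.254, -0.003, -0.002]
contact_force: [-0.1, 0.4, 0.9]
opening: 0.707
```

Request:
play_rows:
  increments: "0 0 0 0; 0 0 0 0; 0 0 0 0; 0 0 0 0"
  gripper: 0.025
  newtons: 20

```text
time: 10.5
eef_pos: [0.4946, -0.0934, 0.0445]
tcp_rot: [0.967, 0.254, 0.0, 0.0]
contact_force: [-1.2, -0.1, -0.1]
opening: 0.296
```

```bash
python3 - <<'E'
from h import *
go(out(.155,.041),PHI+np.pi)
im=ctrl.read_camera("wrist");cv2.imwrite("pics/w9.png",im[:,:,::-1])
im=ctrl.read_camera("scene");crop(im,80,130,200,120,4,"pics/s9.png")
E
```

```text
t 10.5 eef [ 0.4946 -0.0934  0.0445] head 0.5126 tilt -1.0 F [-1.2 -0.1 -0.1]
shift tool [-0.0002 -0.0003  0.0035] roll 0.0011
```

View pics/w9.png

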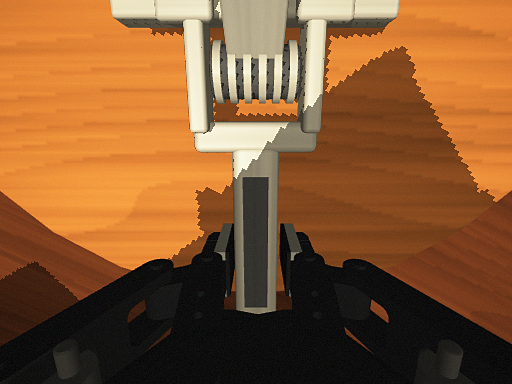

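View pics/s9.png

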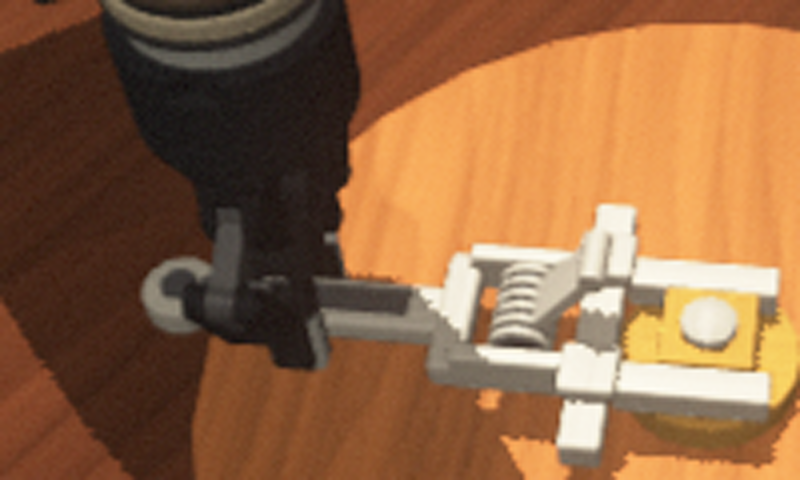

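Request:
play_rows:
  increments: "0.0002 -0.0077 0.003 0.05; 0.0008 -0.0155 0.003 0.1; 0.0017 -0.0232 0.003 0.15; 0.0031 -0.0308 0.003 0.2; 0.0048 -0.0384 0.003 0.25"

```text
time: 11.22
eef_pos: [0.4804, -0.0583, 0.0416]
tcp_rot: [0.991, 0.13, 0.001, 0.001]
contact_force: [-0.5, -2.9, 0.4]
opening: 0.293
```

```bash
cat >> h.py <<'E'
def polar():
    s=ctrl.get_state();d=s["eef_pos"][:2]-N;R=Ro.from_quat(s["tcp_rot"]).as_matrix()
    a=np.arctan2(d[1],d[0]);print("t",s["time"],"r",np.hypot(*d).round(4),"turn",((PHI-a)%(2*np.pi)).round(4),"headturn",(PHI+np.pi-np.arctan2(R[1,0],R[0,0])).round(4),"z",s["eef_pos"][2].round(4),"F",s["contact_force"].round(1))
E
python3 - <<'E'
from h import *
polar()
im=ctrl.read_camera("wrist");cv2.imwrite("pics/w10.png",im[:,:,::-1])
im=ctrl.read_camera("scene");crop(im,80,130,200,120,4,"pics/s10.png")
E
```

```text
t 11.225 r 0.1545 turn 0.2432 headturn 0.2499 z 0.0416 F [-0.5 -2.9  0.4]
```

View pics/w10.png

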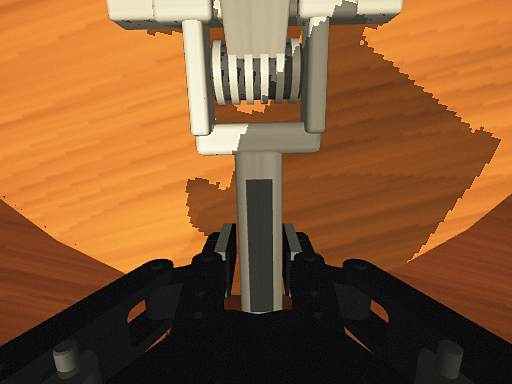

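View pics/s10.png

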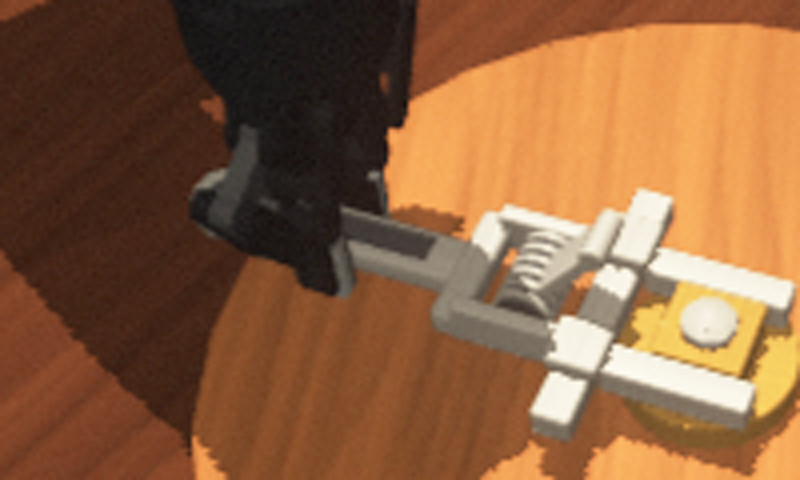

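The nut is turning with the spanner.

Request:
play_rows:
  increments: "0.0002 -0.0077 0 0.05; 0.0008 -0.0155 0 0.1; 0.0017 -0.0232 0 0.15; 0.0031 -0.0308 0 0.2; 0.0048 -0.0384 0 0.25"

```text
time: 11.95
eef_pos: [0.4745, -0.0197, 0.0413]
tcp_rot: [1.0, 0.006, 0.0, 0.001]
contact_force: [-1.4, -3.0, 2.0]
opening: 0.294
```

Request:
play_rows:
  increments: "0.0002 -0.0077 0 0.05; 0.0008 -0.0155 0 0.1; 0.0017 -0.0232 0 0.15; 0.0031 -0.0308 0 0.2; 0.0048 -0.0384 0 0.25"

```text
time: 12.58
eef_pos: [0.4786, 0.0189, 0.0411]
tcp_rot: [0.993, -0.118, -0.0, 0.001]
contact_force: [-1.1, -2.7, 2.0]
opening: 0.296
```

```bash
python3 - <<'E'
from h import *
polar()
im=ctrl.read_camera("wrist");cv2.imwrite("pics/w11.png",im[:,:,::-1])
im=ctrl.read_camera("scene");crop(im,80,100,200,140,4,"pics/s11.png")
im=ctrl.read_camera("top");crop(im,205,130,110,145,4,"pics/t11.png")
E
```

```text
t 12.575 r 0.1551 turn 0.7471 headturn 0.7491 z 0.0411 F [-1.1 -2.7  2. ]
```

View pics/s11.png

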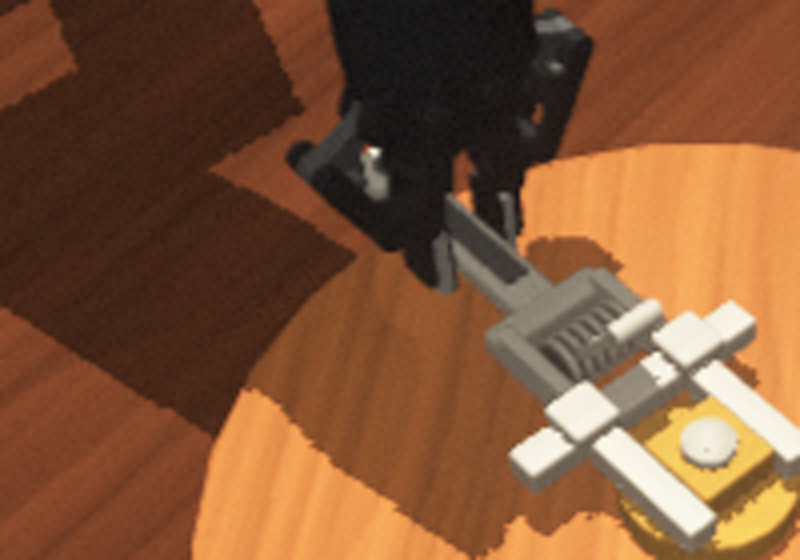

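View pics/t11.png

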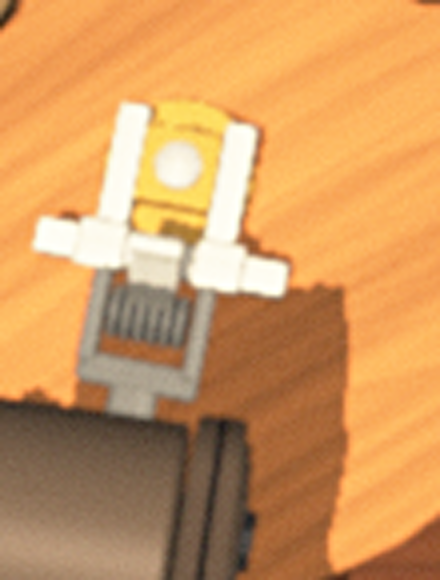

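View pics/w11.png

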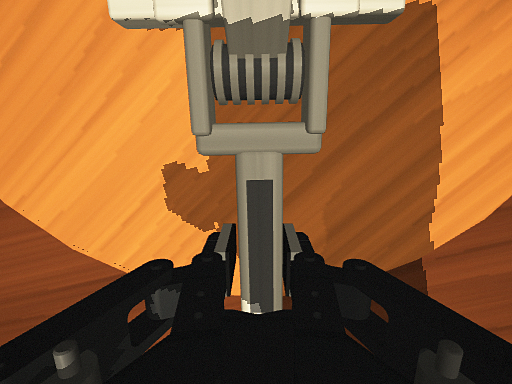

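Request:
play_rows:
  increments: "0 -0.0031 0 0.02; 0.0001 -0.0062 0 0.04; 0.0001 -0.0062 0 0.04"

```text
time: 13.1
eef_pos: [0.4802, 0.0255, 0.0408]
tcp_rot: [0.99, -0.138, 0.0, -0.0]
contact_force: [0.2, -2.2, 1.2]
opening: 0.296
```

Request:
play_rows:
  increments: "0 0.0012 0 0; 0 0.0012 -0.04 0; 0 0.0012 -0.08 0; 0 0.0012 -0.119 0; 0 0.0012 -0.119 0"

```text
time: 13.72
eef_pos: [0.4821, 0.0243, 0.1635]
tcp_rot: [0.99, -0.138, 0.004, -0.0]
contact_force: [0.2, -0.3, -0.0]
opening: 0.292
```

```bash
python3 - <<'E'
from h import *
polar();c=cam("wrist");import pickle;pickle.dump(c,open("w12.pkl","wb"))
im=ctrl.read_camera("wrist");cv2.imwrite("pics/w12.png",im[:,:,::-1])
crop(im,200,0,120,130,5,"pics/w12c.png")
E
```

```text
t 13.725 r 0.153 turn 0.7869 headturn 0.789 z 0.1635 F [ 0.2 -0.3 -0. ]
```

View pics/w12.png

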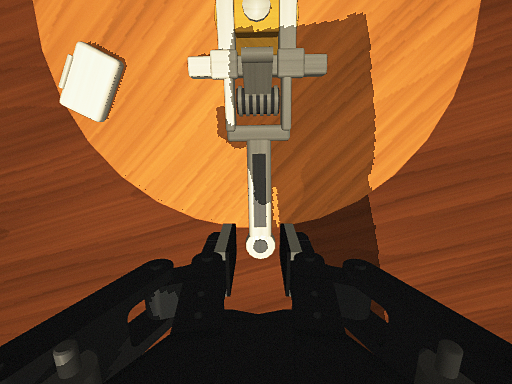

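Request:
play_rows:
  increments: "0.02 0 -0.015 0; 0.045 0 -0.03 0; 0.07 0 -0.035 0; 0.07 0 -0.035 0; 0.07 0 -0.035 0"

```text
time: 14.4
eef_pos: [0.5455, 0.0055, 0.1928]
tcp_rot: [0.99, -0.138, -0.002, -0.0]
contact_force: [-1.2, -0.4, 1.2]
opening: 0.294
```

```bash
python3 - <<'E'
from h import *
polar();c=cam("wrist");import pickle;pickle.dump(c,open("w13.pkl","wb"))
im=ctrl.read_camera("wrist");cv2.imwrite("pics/w13.png",im[:,:,::-1])
q=proj(c,out(0,.066,0));print(q)
x,y=int(q[0])-50,int(q[1])-55;print(x,y)
crop(im,x,y,100,100,6,"pics/w13c.png")
w=cv2.imread("pics/w1.png")[:,:,::-1];crop(w,208,0,100,100,6,"pics/w1c.png")
E
```

```text
t 14.4 r 0.0869 turn 0.7776 headturn 0.789 z 0.1928 F [-1.2 -0.4  1.2]
[256.7015032   95.54218066]
206 40
```

View pics/w13c.png

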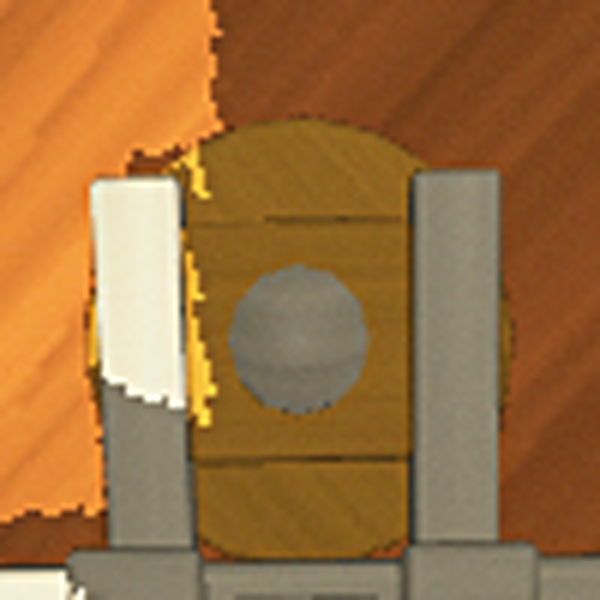

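View pics/w1c.png

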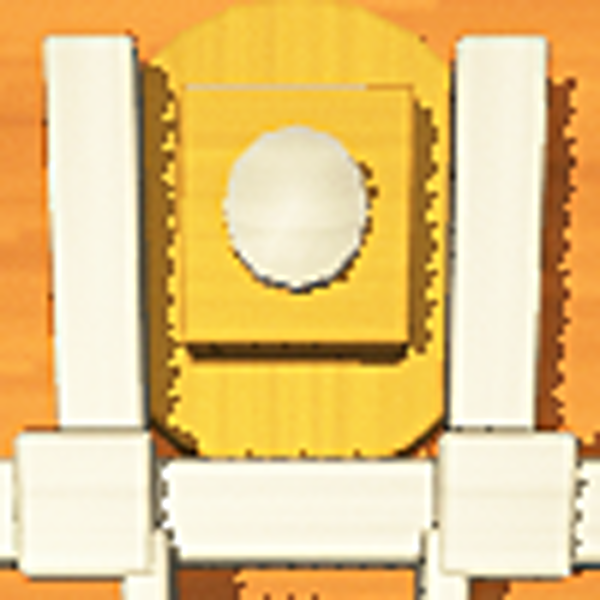

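View pics/w13.png

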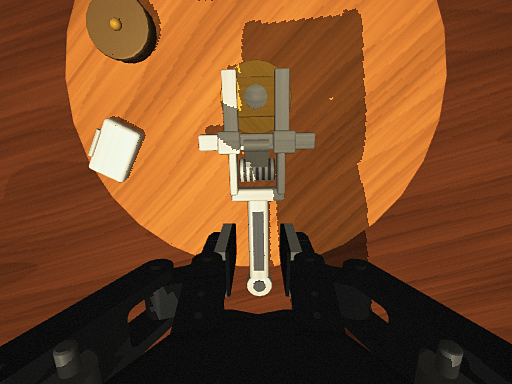

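```bash
python3 - <<'E'
from h import *
import pickle
c1=pickle.load(open("w1.pkl","rb"));c3=pickle.load(open("w13.pkl","rb"))
def ang(c,x0,y0,a,b,z):
    P=[plane(c,x0+(p[0]+.5)/6-.5,y0+(p[1]+.5)/6-.5,z)for p in(a,b)];d=P[1]-P[0]
    return np.arctan2(d[1],d[0]),np.hypot(*d[:2])
for e in [((182,342),(410,342)),((182,87),(413,87)),((188,87),(190,340)),((413,95),(408,340))]: print("start",ang(c1,208,0,*e,.066))
for e in [((192,461),(410,457)),((188,224),(410,217)),((410,217),(408,457))]: print("end",ang(c3,206,40,*e,.066))
for n,c,a,b in [("h0",c1,(258,34.5),(257.5,239)),("h1",c3,(256,96.5),(259.8,286))]:
    A=plane(c,*a,.073);B=plane(c,*b,.065);d=B-A;print(n,A.round(4),B.round(4),np.hypot(*d[:2]),np.arctan2(d[1],d[0]))
# jaws in end: bar inner edges
for e in [((181,185),(197,545)),((415,175),(410,540)),((93,185),(108,545)),((499,175),(499,540))]: print("jaw",ang(c3,206,40,*e,.066))
E
```

```text
start (np.float64(-1.0554991984922881), np.float64(0.035571228055307325))
start (np.float64(-1.0557093175347279), np.float64(0.03473301039977651))
start (np.float64(-2.6350905743327724), np.float64(0.03466374005570482))
start (np.float64(-2.630889650539685), np.float64(0.03359807981033475))
end (np.float64(-1.8298914501983243), np.float64(0.034965223222992274))
end (np.float64(-1.8182845903337486), np.float64(0.03432557589041496))
end (np.float64(2.8719162860736676), np.float64(0.035651609304359934))
h0 [ 0.6282 -0.0172  0.073 ] [ 0.4517 -0.1167  0.065 ] 0.20260778715819242 -2.6283355022298567
h1 [ 0.6282 -0.0163  0.073 ] [0.4296 0.0359 0.065 ] 0.20542844296810905 2.8843520794003834
jaw (np.float64(2.8915334968779853), np.float64(0.05398390709738519))
jaw (np.float64(2.8668518538024785), np.float64(0.0545898173691466))
jaw (np.float64(2.8740905775345618), np.float64(0.053966297009775926))
jaw (np.float64(2.8955019003094855), np.float64(0.05461604256210396))
```

Request:
play_rows:
  increments: "-0.035 0 0.015 0; -0.07 0 0.035 0; -0.07 0 0.075 0; -0.07 0 0.115 0; -0.07 0 0.154 0"

```text
time: 15.08
eef_pos: [0.4784, 0.0248, 0.0394]
tcp_rot: [0.99, -0.138, -0.0, -0.0]
contact_force: [-0.3, 0.2, -1.0]
opening: 0.291
```

Request:
play_rows:
  increments: "0 0 0 0; 0 -0.0012 0 0.003; 0 -0.0024 0 0.01; 0 -0.0036 0 0.015; 0 -0.0036 0 0.015"

```text
time: 15.7
eef_pos: [0.4811, 0.0276, 0.0416]
tcp_rot: [0.989, -0.146, 0.0, 0.0]
contact_force: [-2.3, -2.2, 1.1]
opening: 0.294
```

```bash
python3 - <<'E'
from h import *
polar()
E
```

```text
t 15.7 r 0.155 turn 0.8058 headturn 0.8038 z 0.0416 F [-2.3 -2.2  1.1]
```

Next I'll lift off and measure from further away, with the nut in better light if I can get it.

Request:
play_rows:
  increments: "0 0.0012 0 0; 0 0.0012 -0.04 0; 0 0.0012 -0.08 0; 0 0.0012 -0.12 0; 0.035 0.0012 -0.14 0"

```text
time: 16.32
eef_pos: [0.5149, 0.0172, 0.184]
tcp_rot: [0.989, -0.145, 0.003, -0.001]
contact_force: [0.7, 0.6, -0.6]
opening: 0.292
```

Request:
play_rows:
  increments: "0.02 0 -0.01 0; 0.035 0 -0.015 0; 0.035 0 -0.015 0; 0.035 0 -0.015 0"

```text
time: 16.82
eef_pos: [0.547, 0.0068, 0.1953]
tcp_rot: [0.989, -0.146, -0.0, -0.0]
contact_force: [0.2, 0.0, -0.5]
opening: 0.292
```

```bash
python3 - <<'E'
from h import *
polar();c=cam("wrist");import pickle;pickle.dump(c,open("w14.pkl","wb"))
im=ctrl.read_camera("wrist");cv2.imwrite("pics/w14.png",im[:,:,::-1])
crop(im,206,40,100,100,6,"pics/w14c.png");crop(im,200,180,120,120,5,"pics/w14h.png")
im=ctrl.read_camera("scene");crop(im,80,100,200,140,4,"pics/s14.png")
E
```

```text
t 16.825 r 0.0859 turn 0.7958 headturn 0.804 z 0.1953 F [ 0.2  0.  -0.5]
```

View pics/w14c.png

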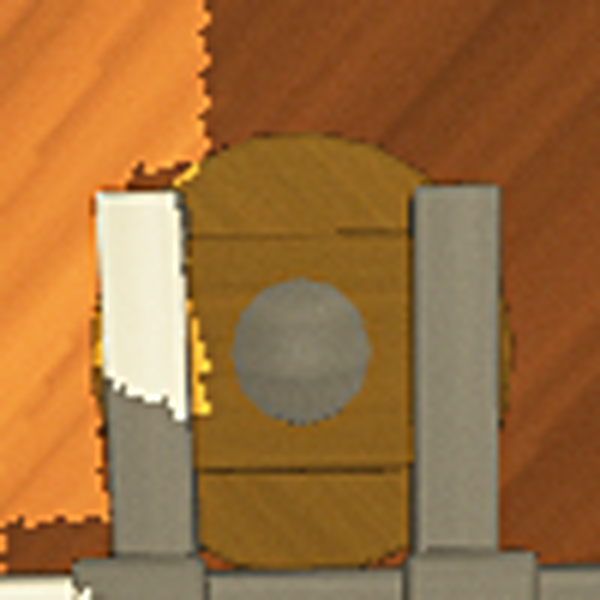

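View pics/w14h.png

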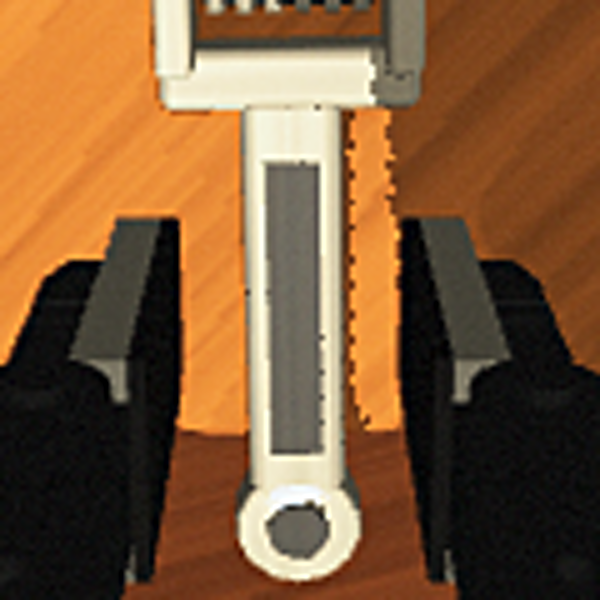

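View pics/s14.png

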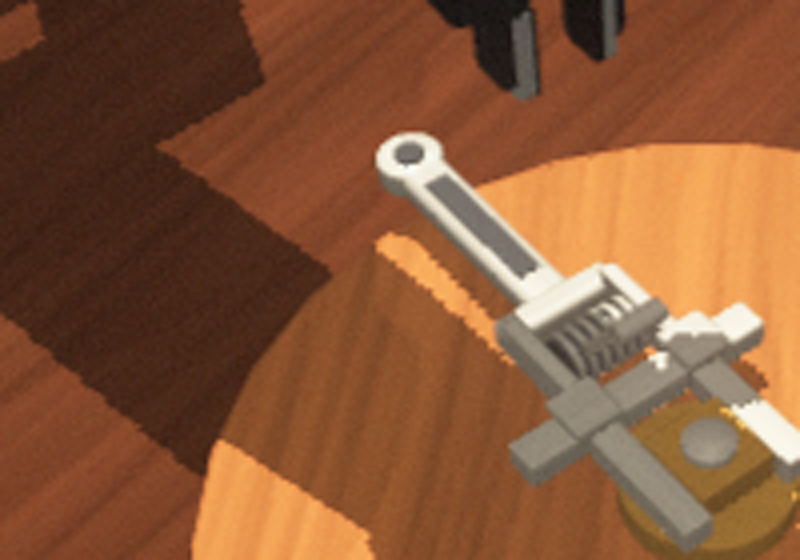

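```bash
python3 - <<'E'
from h import *
import pickle
c=pickle.load(open("w14.pkl","rb"));S=cam("scene")
def ang(c,x0,y0,a,b,z):
    P=[plane(c,x0+(p[0]+.5)/6-.5,y0+(p[1]+.5)/6-.5,z)for p in(a,b)];d=P[1]-P[0]
    return np.arctan2(d[1],d[0])
for e in [((192,471),(410,468)),((192,238),(410,232))]: print("nut turn",-1.0556-ang(c,206,40,*e,.066))
print("side",-2.633-(ang(c,206,40,(411,232),(410,468),.066)-2*np.pi))
d=plane(c,259.5,284.6,.065)-plane(c,256,98.2,.073);print("wrist handle",-2.6283-np.arctan2(d[1],d[0])+2*np.pi)
d=plane(S,181.9,138.1,.065)-plane(S,256.8,209.9,.073);print("scene handle",-2.6417-np.arctan2(d[1],d[0])+2*np.pi,np.hypot(*d[:2]))
E
```

```text
nut turn 0.7936822145273312
nut turn 0.7813972578990336
side 0.7888757298565681
wrist handle 0.7869249469928938
scene handle 0.7845898100449062 0.20741880308799393
```

All measurements put the turn at about 0.786 rad. The jaws are still closed on the nut and the gripper is clear, so I'm handing it in.

```bash
python3 - <<'E'
from plant import ctrl
s=ctrl.get_state();print(s["time"],s["contact_force"])
print(ctrl.sign_off())
E
```

```text
16.925 [ 0.19666668  0.05284952 -0.2357596 ]
the job is handed in; nothing more can be done
None
```

The jaws are closed on the nut, and by my camera measurements the nut has turned about 45° clockwise. I handed the job in at 16.9 s, with the gripper raised well clear of everything.

- **Closing the jaws:** I pushed the worm's tab towards the nut with the shut fingers. The resisting force rose from about 8 N to 18 N while the tool barely advanced. The wrist pictures showed the gap to the nut had closed on both sides.
- **Turning the nut:** I swung the handle with the fingers loosely around it. After the first swing the nut measured about 0.77 rad, so I went back and added about 0.015 rad.

| Last check | Turn (target 0.785 rad) |
|---|---|
| Nut's near edge | 0.794 rad |
| Nut's far edge | 0.781 rad |
| Nut's side edge | 0.789 rad |
| Handle, wrist camera | 0.787 rad |
| Handle, scene camera | 0.785 rad |

The two opposite nut edges disagree by about 0.012 rad, because the nut was in shadow and its edges are only a few dozen pixels long. In the last pictures the jaws were still against the nut and the tab had stayed over. I judged the snug fit from those pictures and the force rise, and did not measure the worm's angle directly.

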